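Clamp a potted fossil bone with a cam lever

TASK

Take the fossil bone out of its tray, stand it upright on the dark granite setting plate on its plaster foot and let go; then take it again from above and set it upright, fully down, between the jaws of the blue cam clamp, and let go. With the red lever still open, turn the black nut clockwise until the gauge needle stands in the blue band, then flip the red lever fully over so that the needle rests in the green band: never let the needle reach the red band, and leave the jar, caliper and brush alone.

Things in the scene. Friction and masses are not known exactly. Their poses are not given: they have to be found in the camera images.
- specimen: dark brown fossil limb bone in a square white plaster foot, 140 mm long in all. Origin: centre of the foot's underside; z runs along the bone from foot to head. Foot 50 x 50 mm, 45 mm high; round shaft 28 to 29 mm thick from z = 57 to 100 mm; round head 50 mm thick at z = 122 to 134 mm. At the start it lies in the tray on its foot's side and its head, axis level, 29 mm above the bench.
- shaft (a point): point on the bone's axis 75 mm above the foot's underside (specimen frame axes). The bone with its foot weighs 0.26 to 0.40 kg; its centre of mass lies about 55 mm above the foot's underside.
- tray: black specimen tray with a white liner, fixed to the bench, 220 x 160 mm, walls 21 mm high, floor 4 mm above the bench. Origin: centre of its underside; x along its length.
- plate: dark granite setting plate, fixed, 90 x 90 x 10 mm. Origin: centre of its underside, so its top is at z = 10 mm.
- clamp: cam clamp fixed to the bench; origin on its underside, under the seat; z up. Base plate 12 mm thick, x = -110 to 160 mm, y = -45 to 45 mm. Lever-side jaw face at x = -28 mm, nut-side jaw face at x = 28.6 to 31 mm at the start: a mouth of 56 to 59 mm for the 50 mm foot. Jaws 44 mm wide, tops at z = 50 mm. Blue blocks with tops at z = 50 mm carry the lever (x about -80 mm) and the nut.
- seat (a point): middle of the mouth on the clamp's base plate, 12 mm above the bench (clamp frame axes): where the centre of the foot's underside belongs. Two cheeks (inner faces at y = -29 and 29 mm, tops 42 mm above the bench) flank it. Closing the jaws may shift the foot some 4 mm along x.
- nut_grip (a point): point on the vertical axis of the nut, 74 mm above the bench. Nut: round black knurled knob, 48 mm diameter, 52 to 86 mm above the bench. Clockwise from above closes: its jaw moves 3 mm per rad towards the lever. It starts 0 to 0.8 rad (untold) from its open stop, range 5 rad; some 2.3 to 3.9 rad bring the needle to blue. Friction 0.3 N m; stays where left.
- lever_pivot (a point): the lever's hinge axis, 62 mm above the bench (clamp frame axes); the axis runs along the clamp's y
- lever_grip (a point): point inside the red lever handle, 85 mm from the pivot; moves with the lever; z points along the lever away from the pivot, y along the hinge axis (either sense). Handle 18 mm wide along the hinge axis, 16 mm thick, ends 101 mm from the pivot. At the start its top is about 162 mm above the bench, 50 to 80 mm from the seat's axis: mind the gripper's body.
- lever (a joint): cam lever angle, rad: 0 open, standing up, leaning 0.17 rad from vertical towards the bone; grows as it swings over away from the bone (towards the clamp's -x); 1.5 fully over, handle 0.24 rad above level. Starts 0 to 0.2. Each rad pushes its jaw 3.3 mm towards the nut. Takes about 5 N at the handle; stays where it is left.
- gauge (a joint): needle of the clamping-force gauge, rad, clockwise from above, zero along the clamp's +y: 0.25 rad per mm of squeeze of the lever-side jaw's spring (24 N per rad). Blue band 0.25 to 0.65, green 1.20 to 1.95, red from 2.2. Flipping the lever over adds 0.83 rad per rad of lever, less some 4% give. Reads under 0.15 until both jaws bear on the foot.
- jar: amber glass jar, 48 mm diameter, 75 mm high, bystander; origin under its centre
- caliper: steel caliper lying on the bench, 200 mm long, bystander; origin at its centre
- brush: brush lying on the bench, bystander; origin near its middle
- dial (a point): centre of the gauge's white dial, 72 mm across, facing up, 54 mm above the bench, carried on the lever-side jaw's slide beside the clamp at about x = -60, y = 85 mm in the clamp's frame; it shifts up to 5 mm with the slide

How it is judged:
By the outcome, as a careful person would: the job done as asked, in the order asked, and still so for the second after the job is handed in, with the robot touching nothing.
It also fails if it takes over 72 s, if anything falls off the work surface, if the arm or the gripper's body presses on something with over 40 N, if the wrist force passes 120 N, or if a joint passes its speed limit or range.

ROBOT

A 6-joint arm with a two-finger parallel gripper is mounted at the origin on the work surface. World frame = base frame: x ahead of the robot, y to its left, z up, the work surface at z = 0. Lengths are in mm, angles in degrees, forces in N, time in s.
With the tool pointing down it reaches from about 325 to 925 mm from the base axis. Payload 3.1 kg.
Tool frame: the origin (TCP) lies on the mounting face of the last link; the fingertips stand 173 mm ahead of it and the grasp point (between the pads) lies 155 mm ahead of it; z points along the fingers, y is the line along which they close (so a half turn about z gives the same grasp; the last joint's range is limited). The gripper opens to 85 mm and grips with 20 to 120 N. Pads are 22 mm wide; open, the fingers measure 114 mm over their backs; the gripper's body (76 mm by 85 mm) begins 54 mm behind the grasp point. The pads swing forward as they close: fully open they stand 13 mm farther back than shut.
Start: joints at [-82.575, 12.427, 92.441, -0, 75.132, -6.429], TCP at [149.678, -606.826, 404.7] pointing down, gripper open.
Joint ranges: [-157.48, 157.48], [-44.54, 120.13], [17.64, 146.25], [-64.5, 244.5], [7.68, 150.69], [-147.95, 147.95]. Speed limits (degrees/s): [159.86, 159.86, 180, 180, 180, 180].

INTERFACE

Orientations are given as [roll, pitch, yaw] about the fixed x, y, z axes, in that order (R = Rz(yaw) Ry(pitch) Rx(roll)).
In Python, from station import ctrl, fingers, cams, models, status gives the robot as it stands. Calls block until the motion is done:
- ctrl.goto(position, orientation): joint-space move of the TCP to a pose.
- ctrl.move_l(position, attitude=None, speed=150): straight line of the TCP; attitude=None keeps the orientation; speed is the mean speed in mm/s.
- ctrl.move_j(angles): joint-space move.
- fingers.grip(opening, squeeze=None): finger opening in mm; squeeze is the grip in N (None keeps the last); returns when the fingers have stopped.
- ctrl.wait(seconds).
- ctrl.solve_ik(position, orientation): joint angles nearest the present ones, or None.
- cams.get_image(name): name is "scene" or "top" or "wrist"; returns (picture, depth): 384x512x3 uint8, red, green, blue; 384x512 float32, mm along the optical axis (not along the pixel's ray), 0 where there is no reading.
- cams.get_calibration(name): a dict with "fx", "fy", "cx", "cy" (pixels), "R" (3x3) and "t" (3): a world point X has camera coordinates R X + t; the wrist camera has in their place "mount" (4x4, takes a point from camera to tool coordinates, whose origin is the TCP and whose axes are the flange's). Camera axes: x right, y down, z forward; pixel columns grow to the right and rows downward; lengths in mm; the calibration is good to about 2 mm. A picture is of the moment at which its call begins: read the wrist's pose just before it. get_calibration takes no time and is no camera call.
A pose or a line that the arm cannot do raises ctrl.Unreachable and nothing moves.
- ctrl.sign_off(): hands the job in; it is judged then, once.
Trained networks look in the newest picture that a camera, given by its name, has taken for a name from the list of things; names that differ only in an ending like _2 or _b are one class to them, and where a whole thing is asked for, a point or a joint stands for the part that bears it (a point fixed in the world has none). Each returns a list of dicts, best first, with "score" (0 to 1); they miss things now and then, are a little off and sometimes report something else, mostly with a low value. They report only what shows in the picture. A call takes as long as a camera call.
- models.look_for(camera, label): "point" ([column, row] in pixels, amid what is visible of it).
- models.trace(camera, label): "region" (384x512 bool, what is visible of it) and "point" ([column, row] in pixels, amid what is visible of it).
- models.pinpoint(camera, label): "point" ([column, row] in pixels: a listed point, or the origin of a listed thing).
Readings, each from a call of its own:
- status.get_t(): time.
- status.get_joint_pos(): joint angles.
- status.get_qvel(): joint speeds.
- status.get_effort(): joint torques, N m.
- status.get_tcp_pos(): TCP position.
- status.get_ee_rot(): TCP orientation.
- status.get_wrist_force(): force on the tool from outside, world axes, zero at the start.
- status.get_moment(): the same for the moment, N m.
- status.get_grip_width(): finger opening in mm.
- status.get_grip_force(): force on a finger pad.
Only numpy, scipy, OpenCV 4.12 (cv2) and the standard library are available. Lean on these libraries where they do the work, as an engineer would, in place of code of your own. Each camera call takes 0.05 s, during which the arm holds its last target. There are 200 camera calls.

## Working session

There is one attempt and no reset: what is moved stays moved. The work goes in short steps, each a Python script; the robot and the scene stay as the last script left them, time stands still between calls to the robot, and variables do not carry over. Pictures are saved under pics/ and viewed, at most 10 in all, crops included, and the job is handed in when it is done.

```bash
ls; mkdir -p pics
cat > h.py <<'E'
import numpy as np, cv2
from station import ctrl, fingers, cams, models, status
from scipy.spatial.transform import Rotation as Rt
def snap(n,f=None):
    p=np.array(status.get_tcp_pos()); o=status.get_ee_rot()
    im,d=cams.get_image(n); c=cams.get_calibration(n)
    if n=="wrist":
        T=np.eye(4);T[:3,:3]=Rt.from_euler('xyz',o,degrees=True).as_matrix();T[:3,3]=p
        M=T@np.array(c["mount"])
    else:
        M=np.eye(4);M[:3,:3]=np.array(c["R"]).T;M[:3,3]=-M[:3,:3]@np.array(c["t"])
    if f: cv2.imwrite("pics/"+f,im[:,:,::-1])
    return im,d,c,M
def ray(px,c,M):
    v=np.array([(px[0]-c["cx"])/c["fx"],(px[1]-c["cy"])/c["fy"],1.]);return M[:3,:3]@v,M[:3,3]
def onz(px,z,c,M):
    v,o=ray(px,c,M);return o+v*(z-o[2])/v[2]
def proj(X,c,M):
    q=M[:3,:3].T@(np.array(X)-M[:3,3]);return q[0]/q[2]*c["fx"]+c["cx"],q[1]/q[2]*c["fy"]+c["cy"]
def cloud(d,c,M):
    v,u=np.mgrid[:d.shape[0],:d.shape[1]]
    P=np.stack([(u-c["cx"])/c["fx"]*d,(v-c["cy"])/c["fy"]*d,d],-1)
    return P@M[:3,:3].T+M[:3,3]
E
cat > a.py <<'E'
from h import *
for n in ("scene","top"):
    im,d,c,M=snap(n,n+"0.png"); print(n,M[:3,3],status.get_t())
    W=cloud(d,c,M)
    for l,z in (("specimen",29),("shaft",29),("tray",0),("plate",0),("clamp",0),("seat",12),("nut_grip",74),("lever_pivot",62),("lever_grip",145),("dial",54),("jar",0),("caliper",0),("brush",0)):
        r=models.pinpoint(n,l)[:2]
        for e in r: print(l,round(e["score"],2),np.round(e["point"]),np.round(onz(e["point"],z,c,M)))
E
python3 a.py
```

```text
pics
station.py
scene [1262.41945422  608.11262403  755.37339856] 0.05
specimen 0.87 [209. 156.] [ 454. -398.   29.]
shaft 0.57 [194. 169.] [ 548. -369.   29.]
tray 0.56 [195. 170.] [ 523. -397.    0.]
plate 0.56 [255. 193.] [ 483. -147.    0.]
plate 0.33 [311. 246.] [560. 135.   0.]
clamp 0.98 [310. 252.] [580. 148.   0.]
clamp 0.17 [257. 192.] [ 472. -146.    0.]
seat 0.62 [309. 245.] [573. 138.  12.]
nut_grip 0.67 [277. 204.] [556.   9.  74.]
lever_pivot 0.82 [328. 247.] [593. 207.  62.]
lever_pivot 0.71 [303. 263.] [677. 197.  62.]
lever_grip 0.82 [336. 222.] [587. 219. 145.]
lever_grip 0.68 [310. 247.] [700. 228. 145.]
dial 0.92 [305. 262.] [666. 194.  54.]
jar 0.74 [200. 241.] [ 750. -100.    0.]
caliper 0.68 [372. 239.] [424. 243.   0.]
brush 0.92 [192. 218.] [ 702. -193.    0.]
top [389.8975472  -70.62233986 987.22609551] 0.75
specimen 0.69 [381. 233.] [ 460. -389.   29.]
shaft 0.74 [371. 200.] [ 545. -369.   29.]
shaft 0.72 [302. 147.] [ 692. -195.   29.]
tray 0.62 [372. 210.] [ 523. -379.    0.]
plate 0.68 [284. 231.] [ 470. -144.    0.]
clamp 0.84 [174. 193.] [577. 153.   0.]
seat 0.88 [177. 193.] [576. 142.  12.]
nut_grip 0.56 [216. 195.] [556.  29.  74.]
nut_grip 0.54 [381. 233.] [ 456. -374.   74.]
lever_pivot 0.92 [143. 188.] [581. 218.  62.]
lever_pivot 0.55 [132. 180.] [602. 248.  62.]
lever_grip 0.56 [131. 177.] [589. 221. 145.]
dial 0.91 [154. 155.] [669. 194.  54.]
jar 0.58 [267. 130.] [ 753. -103.    0.]
jar 0.41 [380. 234.] [ 458. -395.    0.]
caliper 0.8 [135. 259.] [403. 249.   0.]
brush 0.86 [300. 150.] [ 694. -195.    0.]
```

```bash
python3 -c "
import cv2,numpy as np
a=cv2.imread('pics/top0.png');b=cv2.imread('pics/scene0.png')
cv2.imwrite('pics/v1.png',np.vstack([cv2.resize(a[100:300,90:450],(720,400),interpolation=3)]))
cv2.imwrite('pics/v2.png',cv2.resize(b[120:320,140:420],(784,560),interpolation=3))"
```

```text
(no output)
```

View pics/v1.png

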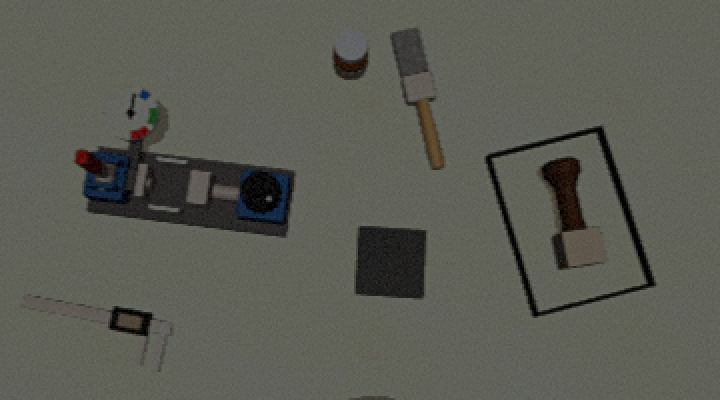

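View pics/v2.png

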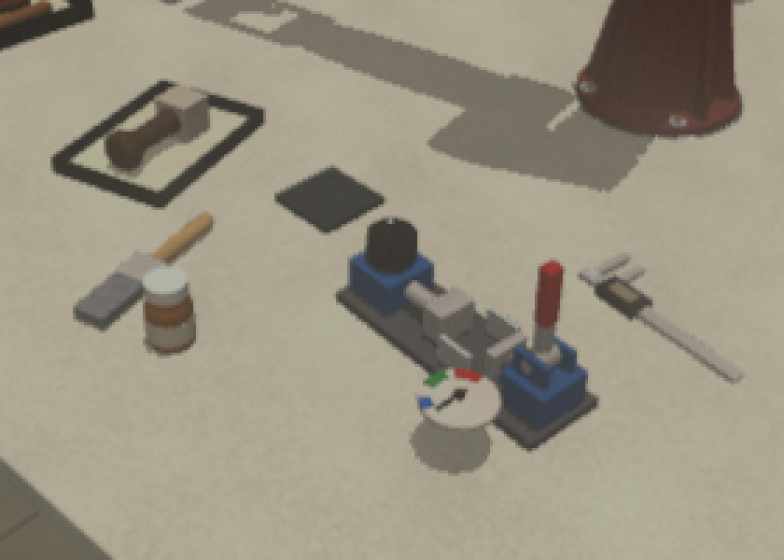

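The top view shows the bone with its head towards +x at (563,165) and its foot at (580,247). The plate is at (391,262). The clamp has its lever at (88,160), nut at (262,192), dial at (137,115) and the seat near (172,187); its x axis runs along about -y in the world. Next I'll take wrist views for accuracy.

```bash
cat >> h.py <<'E'
def down(yaw):  # tool z down, tool y along direction yaw(deg)
    a=np.radians(yaw); y=np.array([np.cos(a),np.sin(a),0]); z=np.array([0,0,-1.])
    return ori(y,z)
def ori(y,z):
    y=np.array(y,float);z=np.array(z,float)
    return Rt.from_matrix(np.stack([np.cross(y,z),y,z],1)).as_euler('xyz',degrees=True)
def Rm(o): return Rt.from_euler('xyz',o,degrees=True).as_matrix()
def tcp(g,o): return list(np.array(g,float)-155*Rm(o)[:,2])   # TCP for a grasp point
def gograsp(g,o,lin=None):
    p=tcp(g,o)
    if lin: ctrl.move_l(p,list(o),speed=lin)
    else: ctrl.goto(p,list(o))
def where(o=None):
    o=status.get_ee_rot();return np.array(status.get_tcp_pos())+155*Rm(o)[:,2],o
E
cat > b.py <<'E'
from h import *
print(status.get_ee_rot()); print(np.round(cams.get_calibration("wrist")["mount"],2))
def view(f,g,labels,tag):
    gograsp(g,down(YAW)); im,d,c,M=snap("wrist",f)
    W=cloud(d,c,M); np.savez(tag,im=im,d=d,W=W,M=M,K=[c["fx"],c["fy"],c["cx"],c["cy"]])
    print(tag,status.get_t(),status.get_joint_pos())
    for l,z in labels:
        for e in models.pinpoint("wrist",l)[:2]: print(l,round(e["score"],2),np.round(e["point"]),np.round(onz(e["point"],z,c,M),1))
YAW=-75+0
view("w1.png",[500,-375,230],[("specimen",29),("shaft",29),("tray",0)],"w1")
YAW=-90
view("w2.png",[470,-146,230],[("plate",0)],"w2")
YAW=-97+0
view("w3.png",[560,135,260],[("clamp",0),("seat",12),("nut_grip",74),("lever_pivot",62),("lever_grip",145),("dial",54)],"w3")
E
python3 b.py; python3 -c "
import cv2,numpy as np
cv2.imwrite('pics/v3.png',np.hstack([cv2.resize(cv2.imread('pics/w%d.png'%i),(400,300)) for i in(1,3)]))"
```

```text
[-1.79999103e+02 -9.32181052e-04  1.38540783e+01]
[[ 0.   -0.95 -0.32 82.96]
 [ 1.    0.   -0.   -0.38]
 [ 0.   -0.32  0.95 29.4 ]
 [ 0.    0.    0.    1.  ]]
w1 3.0 [-4.34154440e+01  1.33718187e+01  9.34703267e+01 -2.63325316e-02
  7.31416312e+01  3.16898277e+01]
specimen 0.56 [258. 201.] [ 459.1 -393.1   29. ]
shaft 0.62 [264. 135.] [ 533.2 -379.2   29. ]
tray 0.64 [261. 139.] [ 523.2 -379.8    0. ]
w2 4.1167 [-2.55187721e+01 -2.93231179e+00  1.11042535e+02 -2.96559450e-02
  7.18051167e+01  6.45313993e+01]
plate 0.86 [254. 156.] [ 472.5 -148.9    0. ]
w3 5.3583 [ 6.44573272e+00  6.02740216e+00  9.86469232e+01 -3.79976005e-02
  7.53694473e+01  1.03549554e+02]
clamp 0.93 [244. 146.] [569.2 143.9   0. ]
seat 0.81 [243. 148.] [569.8 144.6  12. ]
nut_grip 0.94 [364. 161.] [552.6  18.5  74. ]
lever_pivot 0.88 [170. 150.] [586.6 218.6  62. ]
lever_grip 0.91 [148. 179.] [579.3 217.9 145. ]
dial 0.96 [181.  68.] [665.2 193.   54. ]
```

View pics/v3.png

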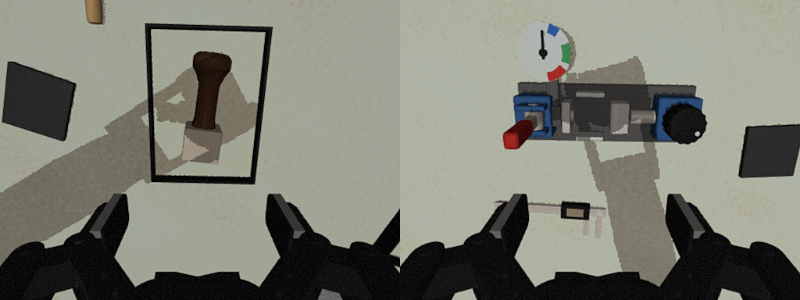

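The left view shows the bone upright in the picture (head at 212,60, foot at 203,145). The right view shows the clamp (lever 515,135, nut 687,122, dial 545,52). Now I'll fit the geometry from the depth clouds.

```bash
cat > c.py <<'E'
from h import *
def rect(m,W,name):
    p=W[m][:,:2].astype(np.float32); r=cv2.minAreaRect(p); print(name,len(p),np.round(r[0],1),np.round(r[1],1),round(r[2],1),"med",np.round(np.median(W[m],0),1))
z=np.load("w1.npz");W=z["W"]
n=W[...,2];box=(abs(W[...,0]-510)<100)&(abs(W[...,1]+380)<60)
print("bench z",np.median(n[(n<8)&(n>-15)]))
m=box&(n>26)&(z["d"]>0)&(z["d"]<600)
print("heights",np.percentile(n[m],[5,50,95]))
foot=m&(z["im"].min(-1)>90)&(n>40); rect(foot,W,"foot top")
bone=m&(n>30)&(z["im"].max(-1)<110)
u=np.array([np.cos(np.radians(12)),np.sin(np.radians(12))])
P=W[bone][:,:2]; s=P@u; 
for a in np.arange(s.min(),s.max(),8):
    q=P[(s>=a)&(s<a+8)]; w=q@[-u[1],u[0]]
    if len(w)>5: print(round(a+4-s.min()),np.round(q.mean(0),1),"mid",round((w.min()+w.max())/2,1),"wid",round(np.ptp(w),1),"zmax",round(np.percentile(W[bone][(s>=a)&(s<a+8)][:,2],95),1))
z=np.load("w2.npz");W=z["W"]
m=(z["im"].max(-1)<75)&(abs(W[...,0]-475)<75)&(abs(W[...,1]+147)<75)&(W[...,2]>5)&(W[...,2]<16); m=cv2.morphologyEx(m.astype(np.uint8),cv2.MORPH_OPEN,np.ones((5,5)))>0
rect(m,W,"plate")
z=np.load("w3.npz");W=z["W"]; n=W[...,2];im=z["im"].astype(int)
b=(abs(W[...,0]-570)<90)&(abs(W[...,1]-120)<190)
bz=b&(n>7)&(n<17)&(im.max(-1)<110); bz=cv2.morphologyEx(bz.astype(np.uint8),cv2.MORPH_OPEN,np.ones((3,3)))>0
rect(bz,W,"base")
blue=b&(im[...,2]-im[...,0]>50)&(n>44)&(n<56)
rect(blue&(W[...,1]<80),W,"nutblock");rect(blue&(W[...,1]>170),W,"levblock")
rect(b&(n>80)&(n<92)&(abs(W[...,1]-20)<45),W,"nut")
rect(b&(im[...,0]-im[...,1]>70)&(n>90)&(W[...,1]>170),W,"lever")
lm=b&(im[...,0]-im[...,1]>70)&(n>85)&(W[...,1]>170)
for h in range(90,170,12):
    q=W[lm&(abs(n-h)<6)]; 
    if len(q):print(h,np.round(q.mean(0),1),np.round(np.ptp(q,axis=0)))
E
python3 c.py
```

```text
bench z 1.6945971129675002
heights [ 44.33588931 279.7190432  299.5492064 ]
foot top 895 [ 486.7 -377. ] [ 58.5 114.9] 10.7 med [ 477.7 -374.2   55.6]
4 [ 467.  -394.5] mid -482.9 wid 36.6 zmax 56.6
12 [ 475.9 -400.7] mid -489.2 wid 24.9 zmax 56.5
20 [ 484.8 -400. ] mid -477.8 wid 48.7 zmax 56.5
28 [ 485.1 -358.4] mid -473.6 wid 122.2 zmax 280.8
36 [ 497.1 -381.7] mid -474.8 wid 124.1 zmax 281.7
44 [ 504.8 -380.9] mid -476.0 wid 123.0 zmax 283.1
52 [ 513.5 -382.7] mid -478.4 wid 123.9 zmax 298.3
60 [ 522.  -394.4] mid -486.1 wid 109.1 zmax 302.3
68 [ 528.9 -379.5] mid -481.6 wid 28.2 zmax 45.2
76 [ 536.9 -378.4] mid -482.1 wid 27.9 zmax 45.1
84 [ 544.8 -377.3] mid -482.7 wid 27.8 zmax 45.2
92 [ 552.7 -376.2] mid -483.3 wid 27.7 zmax 45.0
100 [ 560.8 -375.1] mid -484.5 wid 29.5 zmax 46.0
108 [ 568.9 -374.2] mid -485.7 wid 36.8 zmax 49.3
116 [ 576.9 -373.2] mid -485.5 wid 45.0 zmax 54.1
124 [ 584.5 -371.1] mid -485.4 wid 47.6 zmax 55.7
132 [ 592.1 -369.3] mid -485.3 wid 47.6 zmax 55.3
140 [ 596.8 -365.4] mid -485.4 wid 38.8 zmax 51.3
plate 5852 [ 471.5 -146.2] [88.9 88.7] 85.4 med [ 474.4 -146.3   11.6]
base 7051 [569.8 119.4] [268.3  89.2] 81.9 med [586.6 120.6  13.6]
nutblock 924 [556.   19.5] [59.5 60.3] 81.6 med [575.4  37.7  51.3]
levblock 826 [584.9 222.2] [49.8 58.2] 82.6 med [599.4 213.6  51.5]
nut 1920 [555.2  18.7] [49.8 49.6] 36.7 med [556.7  19.8  87.3]
lever 385 [584.2 215.4] [14.4 16.4] 82.2 med [584.7 214.7 164. ]
162 [584.5 214.8 163.9] [17. 15.  6.]
```

```bash
cat > d.py <<'E'
from h import *
g=[560,135,260]
gograsp(g,down(-97+180)); print(where(),status.get_joint_pos())
im,d,c,M=snap("wrist","w4.png"); W=cloud(d,c,M); np.savez("w4",im=im,d=d,W=W,M=M)
print(status.get_t())
def rect(m,W,name):
    p=W[m][:,:2].astype(np.float32); r=cv2.minAreaRect(p); print(name,len(p),np.round(r[0],1),np.round(r[1],1),round(r[2],1))
for k in("w3","w4"):
    z=np.load(k+".npz");W=z["W"]; n=W[...,2];im=z["im"].astype(int)
    b=(abs(W[...,0]-570)<90)&(abs(W[...,1]-120)<190)
    print("bench",np.median(n[n<8]))
    bz=b&(n>7)&(n<17)&(im.max(-1)<110); bz=cv2.morphologyEx(bz.astype(np.uint8),cv2.MORPH_OPEN,np.ones((3,3)))>0
    rect(bz,W,"base"); rect(b&(n>80)&(n<92)&(abs(W[...,1]-20)<45),W,"nut"); rect(b&(im[...,0]-im[...,1]>70)&(n>158)&(W[...,1]>170),W,"lever")
z=np.load("w1.npz");W=z["W"];n=W[...,2]
m=(n>42)&(n<62)&(abs(W[...,0]-480)<45)&(abs(W[...,1]+385)<50)&(z["im"].min(-1)>60);rect(m,W,"foot")
P=W[m];print(np.median(P,0))
E
python3 d.py
```

```text
(array([559.99051831, 135.02515477, 260.00559231]), array([ 1.79999124e+02, -6.08823149e-05,  1.72989546e+02])) [ 6.57617842e+00  6.01999640e+00  9.86118759e+01  8.95133911e-04
  7.53679810e+01 -7.64135937e+01]
8.3583
bench 1.6270291838325477
base 7051 [569.8 119.4] [268.3  89.2] 81.9
nut 1920 [555.2  18.7] [49.8 49.6] 36.7
lever 385 [584.2 215.4] [14.4 16.4] 82.2
bench 1.60690572497856
base 6809 [570.2 119. ] [268.5  90.2] 81.9
nut 1827 [555.8  19.7] [49.6 50.1] 31.9
lever 340 [582.9 215.6] [14. 16.] 82.9
foot 1996 [ 482.6 -386.6] [45.2 50.1] 7.6
[ 483.83501144 -386.22526664   55.48113986]
```

```bash
cat > e.py <<'E'
from h import *
def poses(T,phi,sg,s=74):
    t=np.radians(T); a=np.radians(7.8); u=np.array([np.cos(a),np.sin(a),0]); Z=np.array([0,0,1.])
    o1=ori(sg*np.cross(Z,u),-Z*np.cos(t)-u*np.sin(t)); g1=np.array([460.3,-389.7,32])+u*s
    p=np.radians(phi); v=np.array([np.cos(p),np.sin(p),0])
    o2=ori(sg*np.cross(Z,v),v*np.cos(t)-Z*np.sin(t)); g2=np.array([471.5,-146.2,10+s])-v*3
    return o1,g1,o2,g2
if __name__=="__main__":
  for T in(15,22,30):
    for sg in(1,-1):
      for phi in range(-180,180,10):
        o1,g1,o2,g2=poses(T,phi,sg)
        q=[ctrl.solve_ik(tcp(g,o),list(o)) for g,o in((g1,o1),(g2,o2),(g2+[0,0,80],o2))]
        if all(x is not None for x in q): print(T,sg,phi,*[np.round(x).astype(int).tolist() for x in q])
E
python3 e.py
```

```text
15 1 -180 [-37, 36, 86, -11, 69, -130] [-16, 54, 75, -19, 124, 75] [-16, 47, 77, -20, 128, 73]
15 1 -170 [-37, 36, 86, -11, 69, -130] [-13, 53, 77, -26, 121, 70] [-13, 46, 79, -27, 125, 67]
15 1 -160 [-37, 36, 86, -11, 69, -130] [-9, 52, 80, -32, 117, 66] [-9, 45, 82, -34, 122, 62]
15 1 -150 [-37, 36, 86, -11, 69, -130] [-6, 50, 84, -38, 113, 62] [-6, 43, 85, -40, 117, 58]
15 1 -140 [-37, 36, 86, -11, 69, -130] [-3, 48, 88, -44, 108, 60] [-3, 40, 90, -45, 112, 55]
15 1 -130 [-37, 36, 86, -11, 69, -130] [0, 45, 93, -50, 103, 58] [0, 37, 94, -51, 107, 53]
15 1 -120 [-37, 36, 86, -11, 69, -130] [2, 43, 98, -55, 97, 57] [2, 34, 100, -56, 101, 52]
15 1 -110 [-37, 36, 86, -11, 69, -130] [5, 40, 103, -61, 92, 57] [5, 31, 105, -62, 95, 51]
15 1 -50 [-37, 36, 86, -11, 69, -130] [0, 24, 139, 235, 64, 76] [0, 7, 142, 241, 57, 62]
15 1 10 [-37, 36, 86, -11, 69, -130] [-59, 23, 141, 106, 70, 105] [-59, 4, 145, 100, 67, 122]
15 1 20 [-37, 36, 86, -11, 69, -130] [-62, 25, 136, 93, 73, 109] [-62, 9, 139, 89, 73, 123]
15 1 30 [-37, 36, 86, -11, 69, -130] [-62, 27, 131, 82, 77, 113] [-62, 13, 133, 80,
[... 12559 characters left out ...]
 38, 95, 31, 100, -64] [-44, 30, 96, 32, 105, -60]
30 -1 110 [-33, 44, 77, -19, 83, 55] [-40, 40, 91, 26, 104, -68] [-40, 33, 92, 27, 110, -64]
30 -1 120 [-33, 44, 77, -19, 83, 55] [-37, 42, 87, 21, 107, -72] [-37, 35, 88, 21, 113, -69]
30 -1 130 [-33, 44, 77, -19, 83, 55] [-34, 44, 85, 15, 110, -77] [-34, 37, 85, 16, 116, -75]
30 -1 140 [-33, 44, 77, -19, 83, 55] [-30, 45, 82, 9, 112, -82] [-30, 39, 83, 9, 118, -81]
30 -1 150 [-33, 44, 77, -19, 83, 55] [-27, 46, 81, 3, 113, -87] [-27, 40, 81, 3, 119, -87]
30 -1 160 [-33, 44, 77, -19, 83, 55] [-24, 46, 80, -3, 113, -93] [-24, 40, 81, -4, 119, -94]
30 -1 170 [-33, 44, 77, -19, 83, 55] [-20, 46, 80, -10, 113, -99] [-20, 40, 81, -10, 119, -100]
```

```bash
cat > f.py <<'E'
from h import *
from e import poses
o1,g1,o2,g2=poses(22,81.9,-1)
fingers.grip(70,60)
up=-Rm(o1)[:,2]
gograsp(g1+up*110,o1); gograsp(g1,o1,120)
print(status.get_t(),where()[0]-g1,status.get_wrist_force())
fingers.grip(0,60); print(status.get_grip_width(),status.get_grip_force(),status.get_t())
gograsp(g1+[0,0,130],o1,200); print(status.get_wrist_force(),status.get_grip_width())
gograsp(g2+[0,0,80],o2); im,d,c,M=snap("wrist","w5.png")
snap("scene","s5.png")
print(status.get_t(),status.get_joint_pos(),status.get_grip_width(),status.get_wrist_force())
E
python3 f.py; python3 -c "
import cv2,numpy as np
a=cv2.resize(cv2.imread('pics/w5.png'),(400,300));b=cv2.resize(cv2.imread('pics/s5.png')[60:280,160:453],(400,300))
cv2.imwrite('pics/v4.png',np.hstack([a,b]))"
```

```text
11.675 [ 1.00066874 -0.5533263   1.08664797] [ 0.29038085  0.89126915 -0.24723494]
26.759390335424502 59.23175275325775 12.1333
[-0.02436044  0.67942865 -3.00049086] 27.075753656911083
14.6583 [-50.21458168  29.22264368 102.91356585  44.64425646 102.07095737
 -55.78277762] 26.84306871268068 [-0.96208665  0.19148659 -2.89579285]
```

View pics/v4.png

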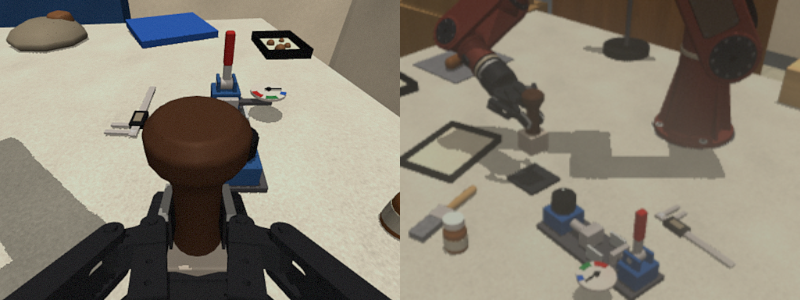

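The bone is held upright over the plate, head up (right view, 535,100). Now I'll lower it until it touches and release.

```bash
cat > g.py <<'E'
from h import *
from e import poses
o1,g1,o2,g2=poses(22,81.9,-1)
gograsp(g2+[0,0,5],o2,120); ctrl.wait(.1); f0=status.get_wrist_force()[2]
for h in np.arange(4,-4.1,-1):
    gograsp(g2+[0,0,h],o2,40); f=status.get_wrist_force()[2]
    if f-f0>4: break
print(h,f0,f,where()[0]-g2)
fingers.grip(60); ctrl.wait(.2); print(status.get_wrist_force(),status.get_t())
b=-Rm(o2)[:,2]
gograsp(g2+[0,0,h]+b*90,o2,200)
gograsp(g2+[0,0,h]+b*90+[0,0,130],o2,250)
o3=down(81.9-90)   # closing along clamp y
p=np.array([471.5,-146.2,320])
qa=[ctrl.solve_ik(tcp(p,down(a)),list(down(a))) for a in(-8.1,171.9)]; print(qa,[ctrl.solve_ik(tcp([573.5,144,250],down(a)),list(down(a))) for a in(-8.1,171.9)])
gograsp(p+[-40,0,0],down(-8.1)); im,d,c,M=snap("wrist","w6.png"); W=cloud(d,c,M); np.savez("w6",im=im,d=d,W=W,M=M)
n=W[...,2]; near=(abs(W[...,0]-471)<70)&(abs(W[...,1]+146)<70)&(n<170)
for lo,hi,k in((138,156,"head"),(48,60,"foot")):
    m=near&(n>lo)&(n<hi); 
    if m.sum()>20: r=cv2.minAreaRect(W[m][:,:2].astype(np.float32)); print(k,m.sum(),r,W[m].mean(0))
print(status.get_t(),status.get_joint_pos())
E
python3 g.py
```

```text
0.0 -2.8770993322243603 2.0989352483552532 [ 0.02748443 -0.07842142  0.86848068]
[-0.27205954  0.69859868  0.40637287] 17.4
[array([-25.37944584,  -6.92472648, 105.03701241,   0.        ,
        81.88771407, -17.27944584]), None] [array([ 7.29621832e+00,  8.35531968e+00,  9.71194071e+01, -2.54444375e-14,
        7.45252732e+01,  1.53962183e+01]), None]
head 1923 ((471.9604187011719, -144.57217407226562), (48.901451110839844, 48.67646789550781), 85.25248718261719) [ 471.67250019 -142.58087272  149.92278223]
foot 610 ((472.4373779296875, -144.57772827148438), (49.71076202392578, 49.201656341552734), 82.6491928100586) [ 468.72240275 -131.03382519   56.06863009]
19.475 [-2.76533286e+01 -1.17929749e+01  1.09606871e+02  4.04443690e-02
  8.26044884e+01 -1.95113542e+01]
```

View pics/w6.png

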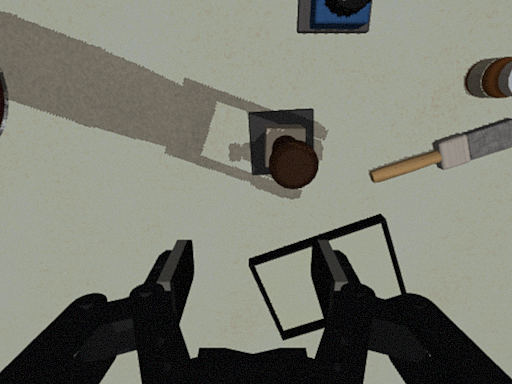

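The bone stands upright on the plate (foot at 285,143, head at 294,163). Next I'll regrasp it from above and put it in the clamp.

```bash
cat > i.py <<'E'
from h import *
fingers.grip(85,60)
b=np.array([472.2,-144.6,0]); o=down(-7.4)
gograsp(b+[0,0,240],o); gograsp(b+[0,0,134],o,150)
print(status.get_wrist_force(),where()[0])
fingers.grip(0,80); print(status.get_grip_width(),status.get_grip_force(),status.get_t())
gograsp(b+[0,0,134+75],o,150)
xd=np.array([-0.141,-0.990,0]); s=np.array([573.5,144.0,0])+.6*xd; o2=down(-8.1)
gograsp(s+[0,0,134+75],o2); ctrl.wait(.15)
f0=np.array(status.get_wrist_force()); print("hold",f0,status.get_grip_width())
z=124+52; gograsp(s+[0,0,z],o2,120)
while z>124+8:
    z-=3; gograsp(s+[0,0,z],o2,60); f=np.array(status.get_wrist_force())-f0
    if np.linalg.norm(f)>7: print("contact",z-124,f); break
print(z-124,f,where()[0]-s,status.get_t())
snap("wrist","w7.png"); snap("scene","s7.png")
E
python3 i.py; python3 -c "
import cv2,numpy as np
a=cv2.resize(cv2.imread('pics/w7.png'),(400,300));b=cv2.resize(cv2.imread('pics/s7.png')[180:300,240:400],(400,300))
cv2.imwrite('pics/v5.png',np.hstack([a,b]))"
```

```text
[ 1.11776641  0.40759746 -0.10876046] [ 473.3366818  -145.21183008  135.65037039]
47.140385347864 81.10148755833507 21.6083
hold [-0.32546727  0.08624433 -3.5374265 ] 47.03140861843062
contact 49 [-2.69321442  1.52928237  8.22511962]
49 [-2.69321442  1.52928237  8.22511962] [  0.35346438   0.38985982 174.61004121] 24.25
```

View pics/v5.png

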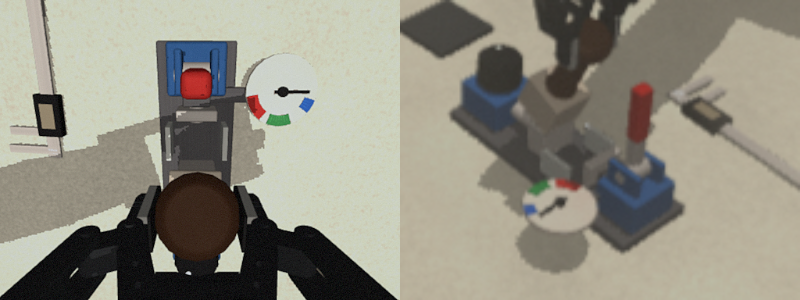

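The bone has swung in the grip about the closing axis. Its foot leans towards the nut and rests on the nut-side jaw (scene crop 555,90). I'll lift it, grip harder, measure the tilt from the scene depth and turn the tool to compensate.

```bash
cat > tilt.py <<'E'
from h import *
from scipy.optimize import least_squares
XD=np.array([-0.141,-0.990,0]); YD=np.array([0.990,-0.141,0])
def sdf(q):
    def rnd(r,R,z0,z1):
        a=np.stack([r-R,np.abs(q[:,2]-(z0+z1)/2)-(z1-z0)/2],1); return np.minimum(a.max(1),0)+np.linalg.norm(np.maximum(a,0),axis=1)
    b=np.abs(q-[0,0,22.5])-[25,25,22.5]; box=np.minimum(b.max(1),0)+np.linalg.norm(np.maximum(b,0),axis=1)
    r=np.hypot(q[:,0],q[:,1])
    return np.minimum.reduce([box,rnd(r,14.3,45,115),rnd(r,24.5,120,136)])
def measure(cam="scene",f=None):
    im,d,c,M=snap(cam,f); W=cloud(d,c,M); r=models.trace(cam,"specimen")
    g,o=where(); m=None
    for e in r:
        k=cv2.erode(e["region"].astype(np.uint8),np.ones((2,2)))>0
        k&=(np.linalg.norm(W-(g-[0,0,60]),axis=2)<120)&(d>0)
        if k.sum()>40: m=k;break
    P=W[m]; best=None
    for t0 in(-.6,-.3,0,.3,.6):
        def res(p):   # head-centre at g + (a,b,c) (clamp axes), tilt p0 about YD: foot towards +XD positive
            ax=np.array([-np.sin(p[0]),0,np.cos(p[0])]); e1=np.array([np.cos(p[0]),0,np.sin(p[0])])
            v=P-g; L=np.stack([v@XD,v@YD,v[:,2]],1)-p[1:4]
            return sdf(np.stack([L@e1,L[:,1],L@ax+126],1))
        s=least_squares(res,[t0,0,0,0],loss="soft_l1",f_scale=2)
        if best is None or s.cost<best.cost: best=s
    print(cam,len(P),"tilt",round(np.degrees(best.x[0]),1),"off",np.round(best.x[1:],1),"rms",round(np.sqrt(np.median(best.fun**2)),2))
    return best.x
E
python3 - <<'E'
from tilt import *
g,o=where(); gograsp(g+[0,0,50],o,100); fingers.grip(0,120); ctrl.wait(.2)
print(status.get_grip_width(),status.get_wrist_force(),status.get_t())
measure("scene","s8.png"); measure("top"); measure("wrist","w8.png"); print(status.get_t())
E
```

```text
46.01851275192255 [ 0.11972551 -0.46703533 -2.54296374] 25.4333
scene 687 tilt 23.5 off [-0.5 -0.8  0.4] rms 1.06
top 808 tilt 23.0 off [-1.8 -1.8  1. ] rms 0.81
wrist 9835 tilt 23.7 off [ 0.5 -1.4  5. ] rms 0.67
25.7333
```

```bash
cat > k.py <<'E'
from tilt import *
t=np.radians(23.5); Z=np.array([0,0,1.])
s=np.array([573.5,144.0,0])+.6*XD
y=Rm(down(-8.1))[:,1]
O=ori(y,-Z*np.cos(t)-XD*np.sin(t))
if __name__=="__main__":
    gograsp(s+[0,0,126+65],O,60); ctrl.wait(.2); print(where(),status.get_t(),status.get_wrist_force())
    a=measure("scene"); b=measure("top"); measure("wrist")
    print(status.get_t(),status.get_joint_pos())
E
python3 k.py
```

```text
(array([573.53062997, 143.66622759, 191.26148119]), array([179.96495434, -23.49230993,  81.94625214])) 27.375 [-0.12442778  0.14971875 -3.32015596]
scene 253 tilt -49.4 off [  0.  -17.  -10.3] rms 3.85
top 182 tilt -0.2 off [-1.3 -3.   0.1] rms 0.46
wrist 9936 tilt 0.6 off [ 1.7 -0.7  4.4] rms 0.68
27.675 [ -4.07028105   9.26804279 105.52289701  25.85238571  65.79709008
  -6.85063768]
```

```bash
cat > l.py <<'E'
from k import *
f0=np.array(status.get_wrist_force())
z=52; gograsp(s+[0,0,126+z],O,80)
while z>9:
    z-=3; gograsp(s+[0,0,126+z],O,50); f=np.array(status.get_wrist_force())-f0
    if np.linalg.norm(f)>6: print("contact",z,f); break
print(z,f,where()[0]-s,status.get_t())
measure("top"); measure("wrist","w9.png")
E
python3 l.py
```

```text
contact 10 [-3.46296463 -1.64315742 13.32407663]
10 [-3.46296463 -1.64315742 13.32407663] [  0.82891046   0.61126898 139.14763014] 31.4833
top 118 tilt -1.2 off [ 1.2 -3.1 -0.1] rms 0.67
wrist 9742 tilt 0.7 off [ 2.1 -1.4  4.4] rms 0.66
```

```bash
cat > m.py <<'E'
from k import *
fingers.grip(72); ctrl.wait(.1); print(status.get_wrist_force())
g,o=where(); b=-Rm(o)[:,2]
gograsp(g+b*90,o,200)
gograsp(np.array([560,130,300]),down(-97)); im,d,c,M=snap("wrist","w10.png"); W=cloud(d,c,M); np.savez("w10",W=W,im=im,d=d,M=M)
n=W[...,2]-1.6; near=(abs(W[...,0]-573)<45)&(abs(W[...,1]-144)<45)
for lo,hi,k in((140,170,"head"),(53,62,"foot")):
    m=near&(n>lo)&(n<hi)
    if m.sum()>20: r=cv2.minAreaRect(W[m][:,:2].astype(np.float32)); print(k,m.sum(),r,"zmed",np.median(n[m]),"z95",np.percentile(n[m],98))
print(status.get_t())
print({a:np.round(ctrl.solve_ik(tcp([555.5,19.2,74],down(a)),list(down(a))),0) for a in range(-180,180,15) if ctrl.solve_ik(tcp([555.5,19.2,74],down(a)),list(down(a))) is not None})
E
python3 m.py
```

```text
[-0.02504711 -0.28946239 -0.19454794]
head 2185 ((571.366455078125, 142.57191467285156), (49.09354782104492, 48.75343704223633), 62.23850631713867) zmed 151.32151725949078 z95 153.1503639582252
foot 584 ((581.7435302734375, 140.6770477294922), (49.23179626464844, 28.148374557495117), 80.8564682006836) zmed 56.95987746558253 z95 60.059570321460605
34.5167
{-150: array([ -5.,  17., 108.,  -0.,  55., 145.]), -135: array([ -5.,  17., 108.,  -0.,  55., 130.]), -120: array([ -5.,  17., 108.,  -0.,  55., 115.]), -105: array([ -5.,  17., 108.,  -0.,  55., 100.]), -90: array([ -5.,  17., 108.,  -0.,  55.,  85.]), -75: array([ -5.,  17., 108.,  -0.,  55.,  70.]), -60: array([ -5.,  17., 108.,  -0.,  55.,  55.]), -45: array([ -5.,  17., 108.,  -0.,  55.,  40.]), -30: array([ -5.,  17., 108.,  -0.,  55.,  25.]), -15: array([ -5.,  17., 108.,  -0.,  55.,  10.]), 0: array([ -5.,  17., 108.,  -0.,  55.,  -5.]), 15: array([ -5.,  17., 108.,  -0.,  55., -20.]), 30: array([ -5.,  17., 108.,   0.,  55., -35.]), 45: array([ -5.,  17., 108.,   0.,  55., -50.]), 60: array([ -5.,  17., 108.,   0.,  55., -65.]), 75: array([ -5.,  17., 108.,   0.,  55., -80.]), 90: array([ -5.,  17., 108.,   0.,  55., -95.]), 105: array([  -5.,   17.,  108.,   -0.,   55., -110.]), 120: array([  -5.,   17.,  108.,   -0.,   55., -125.]), 135: array([  -5.,   17.,  108.,   -0.,   55., -140.])}
```

View pics/w10.png

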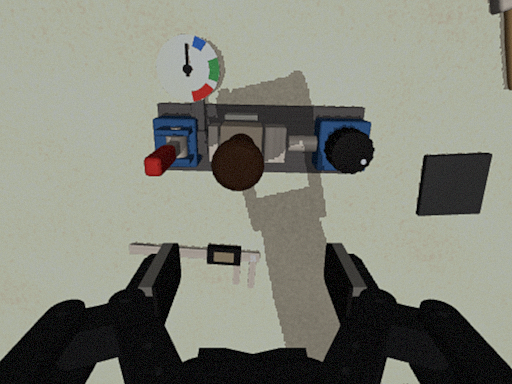

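The head top is at about 152 mm, so the bone is fully down and upright. The gauge needle is near 0 (dial 187,69) and blue comes next clockwise. I'll write a gauge reader and grip the nut.

```bash
cat > gauge.py <<'E'
from tilt import *
C0=np.array([573.5,144.0,54])-60*XD+85*YD
def rectify(im,c,M):
    r=np.arange(-45,45.01,.25); A,B=np.meshgrid(r,r)          # cols: clamp x, rows: -clamp y
    X=C0+A[...,None]*XD-B[...,None]*YD*1.0
    q=(X-M[:3,3])@M[:3,:3]; u=(q[...,0]/q[...,2]*c["fx"]+c["cx"]).astype(np.float32); v=(q[...,1]/q[...,2]*c["fy"]+c["cy"]).astype(np.float32)
    return cv2.remap(im,u,v,cv2.INTER_CUBIC)
def hue(rc):
    h=cv2.cvtColor(rc,cv2.COLOR_RGB2HSV).astype(int); return h[...,0],h[...,1],h[...,2]
def read(cam,f=None):
    im,d,c,M=snap(cam,f); rc=rectify(im,c,M); h,s,v=hue(rc)
    yy,xx=np.mgrid[:rc.shape[0],:rc.shape[1]]
    col=(s>110)&(v>50); bands={"b":col&(h>98)&(h<130),"g":col&(h>45)&(h<90),"r":col&((h<8)|(h>172))}
    # dial centre: fit circle of known angles to band centroids (mid angles, radius ~)
    mids={"b":.45,"g":1.575,"r":None}; pts=[];ang=[]
    cen=np.array([180.,180.])
    B=[]
    for k in "bg":
        m=bands[k]&(np.hypot(xx-180,yy-180)<160)
        if m.sum()>30: B.append((mids[k],np.median(xx[m]),np.median(yy[m])))
    if len(B)==2:
        # centre from two centroids with common radius along known angles (clamp frame: angle clockwise from up)
        A=[];y=[]
        for a,px,py in B: A+=[[1,0,np.sin(a)],[0,1,-np.cos(a)]]; y+=[px,py]
        sol=np.linalg.lstsq(np.array(A),np.array(y),rcond=None)[0]; cen=sol[:2]; R=sol[2]/4
    else: R=0
    rr=np.hypot(xx-cen[0],yy-cen[1])/4; w=np.clip(110-v,0,None)*((s<130)&(rr>7)&(rr<22))
    w=w*(w>.4*w.max()); a=np.arctan2(xx-cen[0],-(yy-cen[1])); S=(w*np.sin(a)).sum();Cc=(w*np.cos(a)).sum()
    ang=np.arctan2(S,Cc); print(cam,"needle",round(ang,2),"conc",round(np.hypot(S,Cc)/max(w.sum(),1),2),"cen",np.round((cen-180)/4,1),"R",round(R,1))
    return ang,rc
E
cat > n.py <<'E'
from gauge import *
rs=[read(k)[1] for k in("top","scene","wrist")]
fingers.grip(70,80); N=np.array([555.5,19.2,0]); o=down(138)
gograsp(N+[0,0,170],o); gograsp(N+[0,0,74],o,150)
print(status.get_wrist_force(),where()[0]); fingers.grip(0,80); print(status.get_grip_width(),status.get_grip_force(),status.get_wrist_force(),status.get_joint_pos(),status.get_t())
rs+=[read(k)[1] for k in("top","scene")]
cv2.imwrite("pics/v7.png",cv2.resize(np.hstack(rs)[:,:,::-1],(800,160)))
E
python3 n.py
```

```text
top needle -2.74 conc 0.39 cen [-0.6 -0. ] R 29.2
scene needle 0.54 conc 0.57 cen [1.3 0.3] R 29.9
wrist needle -0.03 conc 0.93 cen [0.5 0. ] R 29.7
[-0.16945037 -0.29468071  0.29078479] [556.30998469  19.1233935   74.72520236]
46.178151374418334 81.66679501533508 [-1.30816509  1.31922156  4.56822295] [-5.23889266e+00  1.64174056e+01  1.08308514e+02  3.77051636e-02
  5.51656124e+01 -1.43248534e+02] 39.5917
top needle -0.13 conc 0.91 cen [0. 0.] R 0
scene needle 0.58 conc 0.55 cen [1.3 0.3] R 29.9
```

View pics/v7.png

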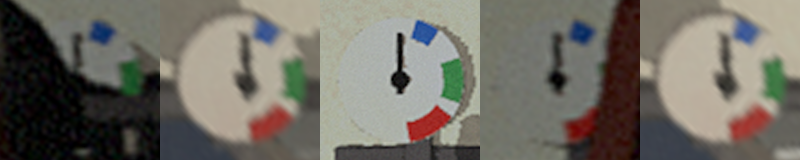

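The rectified dials show the needle near 0, and the scene camera has a clear view of it. I'll switch the reader to a radial-line search and turn the nut in stages.

```bash
cat >> gauge.py <<'E'
def needle(cam,save=None):
    import io,contextlib
    with contextlib.redirect_stdout(io.StringIO()) as b: _,rc=read(cam)
    t=b.getvalue(); cen=np.array([float(x) for x in t.split("cen [")[1].split("]")[0].split()])*4+180
    g=cv2.GaussianBlur(cv2.cvtColor(rc,cv2.COLOR_RGB2GRAY),(0,0),3).astype(np.float32); A=np.arange(-.6,2.9,.01); r=np.arange(9,22,.5)*4
    u=(cen[0]+np.sin(A)[:,None]*r).astype(np.float32); v=(cen[1]-np.cos(A)[:,None]*r).astype(np.float32)
    p=cv2.remap(g,u,v,1).mean(1); i=p.argmin(); w=np.clip(p[max(0,i-25):i+26].max()-p,0,None)*(abs(A-A[i])<.25); w=w**2
    if save: cv2.imwrite("pics/"+save,rc[:,:,::-1])
    print(cam,"needle",round((w*A).sum()/w.sum(),2),"argmin",round(A[i],2),"dark",round(p[i]),"/",round(np.median(p)),"cen",(cen-180)/4)
    return (w*A).sum()/w.sum()
E
cat > p.py <<'E'
from gauge import *
import sys
needle("scene")
def turn(deg):
    q=np.array(status.get_joint_pos()); q[5]+=deg; ctrl.move_j(list(q))
q0=status.get_joint_pos()[5]; tot=0
for st in [100]+[17]*8:
    turn(st); tot=status.get_joint_pos()[5]-q0
    a=needle("scene",f"n{int(tot)}.png"); print(round(np.radians(tot),2),"rad",status.get_moment()[2],status.get_grip_width(),status.get_t())
    if a>.2: break
E
python3 p.py
```

```text
scene needle 0.13 argmin 0.12 dark 83 / 168 cen [1.2 0.5]
scene needle 0.13 argmin 0.12 dark 81 / 167 cen [1.3 0.3]
1.74 rad 0.12144715441156761 45.89264395673451 41.3333
scene needle 0.13 argmin 0.12 dark 82 / 168 cen [1.3 0.3]
2.04 rad -0.2865522207743405 46.07052323268368 41.7667
scene needle 0.25 argmin 0.25 dark 82 / 166 cen [1.  0.7]
2.33 rad -0.17623424402713883 46.18435612960394 42.2
```

```bash
cat > q.py <<'E'
from gauge import *
def turn(deg):
    q=np.array(status.get_joint_pos()); q[5]+=deg; ctrl.move_j(list(q))
for st in (15,8,8,6,6):
    turn(st); a=needle("scene"); print(status.get_joint_pos()[5],status.get_t())
    if a>.52: break
needle("top")
E
python3 q.py
```

```text
scene needle 0.46 argmin 0.45 dark 85 / 165 cen [0.8 0.7]
5.209295510245767 42.6083
scene needle 0.54 argmin 0.53 dark 86 / 166 cen [0.9 0.6]
12.982745025064261 42.9167
top needle 0.31 argmin 0.31 dark 46 / 115 cen [ 2.3 -5.9]
```

```bash
cat > r.py <<'E'
from gauge import *
fingers.grip(75); N,o=where(); gograsp(N+[0,0,110],o,200)
o=down(-8.1); gograsp([575,130,300],o); a=needle("wrist","nblue.png"); im,d,c,M=snap("wrist","w11.png")
W=cloud(d,c,M); n=W[...,2]-1.6; imi=im.astype(int)
m=(imi[...,0]-imi[...,1]>60)&(n>150)&(n<172)&(abs(W[...,0]-585)<40)&(abs(W[...,1]-215)<50)
p=W[m].mean(0); print("lever top",m.sum(),p,"clamp",(p-[573.5,144,0])@XD,(p-[573.5,144,0])@YD)
print(status.get_t(),status.get_joint_pos())
E
python3 r.py
```

```text
wrist needle 0.37 argmin 0.37 dark 27 / 174 cen [ 1.  -0.5]
lever top 406 [583.62799816 215.97889544 163.86237249] clamp -72.68715422819149 -0.12230608296278156
44.8583 [ 5.82268420e+00  6.13234067e+00  9.45440703e+01 -4.10733265e-02
  7.96635540e+01  1.40183282e+01]
```

View pics/w11.png

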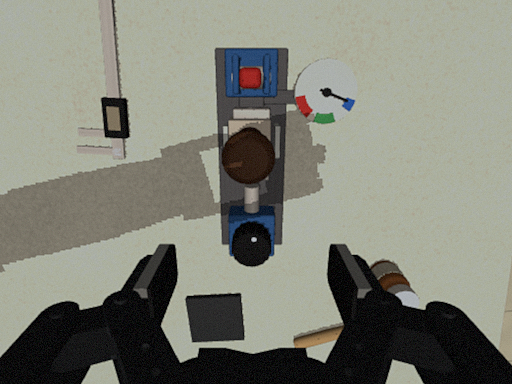

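The needle is at 0.37 and points at the blue mark (347,102). The red lever is still up (250,77). Now I'll flip it.

```bash
cat > t.py <<'E'
from gauge import *
S=np.array([573.5,144.0,0]); xp=-79.5; o=down(-8.1)
def G(phi,r=85): return S+(xp-r*np.sin(phi))*XD+[0,0,62+r*np.cos(phi)]
ph0=-np.arcsin((-72.7-xp)/101); print("phi0",ph0)
fingers.grip(50,40); gograsp(G(ph0)+[0,0,80],o); gograsp(G(ph0),o,150); print(status.get_wrist_force())
fingers.grip(0,40); print(status.get_grip_width(),status.get_wrist_force(),status.get_t())
for ph in np.linspace(ph0,1.36,11)[1:]:
    gograsp(G(ph),o,80)
    print(round(ph,2),np.round(status.get_wrist_force(),1),status.get_grip_width())
needle("scene"); print(status.get_t(),where()[0]-G(1.33))
E
python3 t.py
```

```text
phi0 -0.06737770080689849
[ 0.17678103 -1.05675955 -0.07127124]
17.64047777657895 [-3.83738584 -0.84020045  4.5732704 ] 46.825
0.08 [-3.3 -4.3  4.3] 17.555783586505413
0.22 [-3.3 -5.   3.1] 17.503986704745518
0.36 [-2.5 -3.5  2.9] 17.436763918337444
0.5 [-1.9 -4.2  2.7] 17.484961297391923
0.65 [-1.9 -4.3  3.7] 16.95437814309115
0.79 [-2.8 -3.4  2.4] 17.35560186525714
0.93 [-2.6 -1.6  2. ] 17.3446986097257
1.07 [-2.5  0.1  1.9] 17.619832781111253
1.22 [-2.6  2.8  1.8] 17.33765187105223
1.36 [-2.3  4.4  2.8] 17.556004810740564
scene needle 1.38 argmin 1.38 dark 77 / 168 cen [4.4 2.1]
49.875 [ 0.17442155  2.27018352 -2.08102943]
```

```bash
cat > u.py <<'E'
from gauge import *
S=np.array([573.5,144.0,0]); xp=-79.5; o=down(-8.1)
def G(phi,r=85): return S+(xp-r*np.sin(phi))*XD+[0,0,62+r*np.cos(phi)]
for ph in (1.39,1.42,1.45,1.48):
    gograsp(G(ph),o,40); ctrl.wait(.1); f=status.get_wrist_force(); print(ph,np.round(f,1),where()[0]-G(1.33))
    if f[2]>15: break
fingers.grip(50); g,_=where(); gograsp(g+[0,0,110],o,150); gograsp([575,130,320],o)
a=needle("wrist"); im,d,c,M=snap("wrist","w12.png"); W=cloud(d,c,M); n=W[...,2]-1.6; imi=im.astype(int)
m=(imi[...,0]-imi[...,1]>50)&(n>55)&(n<120)&(abs((W-S)@YD)<14)&((W-S)@XD<-90)
p=W[m]-S; x=p@XD; z=p[:,2]-1.6; k=np.polyfit(x,z,1); print("slope rad",np.arctan(-k[0]),"x",x.min(),x.max(),"z at x=-160",np.polyval(k,-160))
print(status.get_t())
E
python3 u.py
```

```text
1.39 [-3.8  4.1  5.8] [ 0.29111335  2.64338537 -3.69572683]
1.42 [-5.2  2.8  7.7] [ 0.37293734  3.09691013 -5.84183797]
1.45 [-5.7  3.2  7.5] [ 0.43936235  3.56798118 -8.2014567 ]
1.48 [-5.4  5.1  7.9] [  0.4891776    3.96561488 -10.66818931]
wrist needle 1.39 argmin 1.39 dark 27 / 179 cen [5.1 0. ]
slope rad 0.2615180953214832 x -150.35402869105909 -111.59690003639193 z at x=-160 93.19703890813338
53.5833
```

View pics/w12.png

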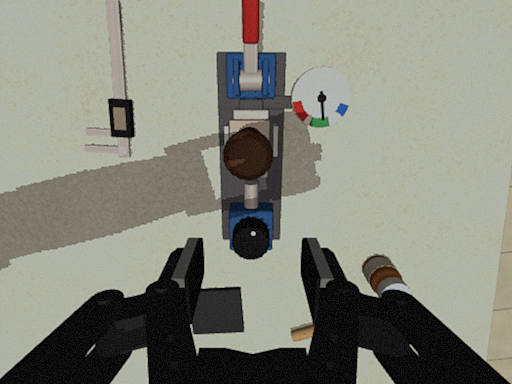

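The lever reads 0.26 rad above level and the needle stands in green (1.39). The pads slid at the end, so I'll push down once with the closed fingertips to confirm the stop, then hand in.

```bash
cat > v.py <<'E'
from gauge import *
S=np.array([573.5,144.0,0]); o=down(-8.1); B=S-158*XD
fingers.grip(0,40); gograsp(B+[0,0,160],o); gograsp(B+[0,0,118],o,120); f0=status.get_wrist_force()[2]
z=118
while z>98:
    z-=1.5; gograsp(B+[0,0,z],o,40); f=status.get_wrist_force()[2]-f0
    if f>14: break
print(z,f,where()[0][2],status.get_t())
gograsp(B+[0,0,180],o,200); gograsp([575,130,320],o)
a=needle("wrist"); im,d,c,M=snap("wrist","w13.png"); W=cloud(d,c,M); n=W[...,2]-1.6; imi=im.astype(int)
m=(imi[...,0]-imi[...,1]>50)&(n>55)&(n<120)&(abs((W-S)@YD)<14)&((W-S)@XD<-90)
p=W[m]-S; k=np.polyfit(p@XD,p[:,2]-1.6,1); print("slope",np.arctan(-k[0]),"z160",np.polyval(k,-160))
m=(abs(W[...,0]-573)<45)&(abs(W[...,1]-144)<45)&(n>140)&(n<165); print("head top",np.percentile(n[m],[50,95]),status.get_t())
if 1.25<a<1.9 and f>14 and status.get_t()<69: ctrl.sign_off(); print("signed")
E
python3 v.py
```

```text
107.5 15.270255070810864 111.07895594634311 57.3
wrist needle 1.41 argmin 1.41 dark 25 / 174 cen [5.1 0. ]
slope 0.2476779308752718 z160 91.17983079770627
head top [151.274278   152.81966929] 58.8083
the job is handed in; nothing more can be done
signed
```

The job is handed in at about 59 s: the bone stood on the plate first and is now upright and fully down in the clamp, the nut was turned until the needle read 0.37 (blue), and the lever is fully over with the needle at about 1.41 (green). On the way the bone swung about 23° in the grip and touched a jaw top with about 9 N, and I straightened it by tilting the gripper before setting it down.

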